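# Weigh the bread rings

### The arm

A 6-joint arm with a two-finger parallel gripper is mounted at the origin on a cart in front of the work surface, level with it; the furniture and walls round the work are solid. World frame = base frame: x ahead of the robot, y to its left, z up, the work surface at z = 0. Lengths are in m, angles in rad, forces in N, time in s.
With the tool pointing down it reaches from about 0.375 to 0.9 m from the base axis. Payload 3.1 kg.
Tool frame: the origin (TCP) lies at the centre of the arm's flange, where the gripper is bolted on; the fingertips stand 173 mm ahead of it and the grasp point (between the pads) lies 155 mm ahead of it; z points along the fingers, y is the line along which they close (so a half turn about z gives the same grasp; the last joint's range is limited). The gripper opens to 85 mm and grips with 20 to 120 N. Pads are 22 mm wide; open, the fingers measure 114 mm over their backs; the gripper's body (76 mm by 85 mm) begins 54 mm behind the grasp point. The pads swing forward as they close: fully open they stand 13 mm farther back than shut.
Start: joints at [1.137, 0.527, 1.433, -0, 1.181, -0.178], TCP at [0.157, 0.605, 0.405] pointing down, gripper open.
Joint ranges: [-3.08, 3.08], [-0.75, 2.2], [0.22, 2.44], [-1.43, 4.57], [0, 2.65], [-2.85, 2.85]. Speed limits (rad/s): [2.79, 2.79, 3.14, 3.14, 3.14, 3.14].

### API

Orientations are given as a unit quaternion [x, y, z, w].
In Python, from station import * gives the robot as it stands.
- The arm moves only by the shell command python3 -m jog 'ROWS' [OPENING] [FORCE]. ROWS is a JSON object of lists of equal length, an entry for each row: "linear": the shift along the world's x, y, z in mm, a list of three; "turn": the turn about the world's z in units of 5 degrees (1.0 is 5 degrees). A call has 1 to 12 rows; each row shifts and turns the commanded pose from where the row before left it; what a row does not reach is not made up. A row lasts 1/8 s, in which the tool goes at most 62.5 mm and 10.7 degrees, less where a joint would pass 70% of its speed; a pose out of reach is approached as far as the arm can. A call is refused whole if a number of a shift passes 62.5 or a number of a turn 1, either way. A call with a gripper value outside its range is refused whole. OPENING is the opening, from 0 (shut) to 1 (fully open), set as the call begins (- or left out, the last holds). The fingers move at their own pace and stop on an object; FORCE is the grip in N (left out, the last holds). Time passes only in rows, so rows that do not move let the fingers close. It gives the time, the measured TCP pose, the force, the opening and the grip force at its end, in the units of the state.
- sense(): the state, without advancing time (a new reading comes with each control period).
- snapshot(name): name is "side" or "top"; returns the picture (400x640x3 uint8, red, green, blue); there is no depth.
- get_calibration(name): a dict with "fx", "fy", "cx", "cy" (pixels), "world_to_cam" (4x4, takes a point from world to camera coordinates). Camera axes: x right, y down, z forward; pixel columns grow to the right and rows downward; lengths in m; the calibration is good to about 2 mm. A picture is of the moment at which its call begins. get_calibration takes no time and is no camera call.
- sign_off(): hands the job in; it is judged then, once.
The state is a dict: "t": time; "q": joint angles; "qd": joint speeds; "tau": joint torques, N m; "tcp_pos": TCP position; "tool_rot": TCP orientation; "force": force on the tool from outside, world axes, zero at the start; "ft_torque": the same for the moment, N m; "finger_gap": opening from 0.0 (shut) to 1.0 (fully open); "gripper_force": force on a finger pad.
Only numpy, scipy, OpenCV 4.12 (cv2) and the standard library are available. Lean on these libraries where they do the work, as an engineer would, in place of code of your own. Each camera call takes 0.05 s, during which the arm holds its last target. There are 200 camera calls.

### The job

Weigh the hard bread rings that stand on the oak board: without touching the bread with the fingers, pick up the rod by its handle, thread it through each ring to lift it, and stand all of the rings on the tray of the scale. Then slide the poise along the scale's beam until the beam hangs level, and leave the rod lying in its oak holder as it lay before, with the other things on the worktop left alone.

Things in the scene. Friction and masses are not known exactly. Their poses are not given: they have to be found in the camera images.
- rod: rod tool: dark wooden handle 70 long x 16 wide x 20 high mm with a straight 9 mm steel rod out of its front, ending in a 14 mm ball 106 mm ahead of the handle's centre; 140 g. Origin at the centre of the handle's underside; x points along the rod to the ball, z up; the rod's axis is 10 mm above the origin. Taken by the handle's sides from above
- rod_tip (a point): the very end of the ball at the rod's end, on the rod's axis
- rod_rest: fixed shallow oak holder (low-rimmed tray) in which the rod lies, 183 x 80 mm outside, floor 5 mm thick, rim 9 mm high and 5 mm thick. Origin on the worktop under the place of the handle's centre; x = the direction in which the rod points (holder from x = -55 to +128 mm). The rod lies with its origin within about 20 mm of the holder's, 5 mm above it
- ring_1: hard brown bread ring, a short six-sided tube: 50 mm across the flats (58 over the corners), 40 mm long along the bore, bore right through, 26 mm across the flats, about 50 g. Origin at its centre, 25 mm above what it stands on; x = bore axis (level; either end may be entered). Stands on any one of its six flats. May be absent
- ring_2: hard brown bread ring, a short six-sided tube: 50 mm across the flats (58 over the corners), 40 mm long along the bore, bore right through, 26 mm across the flats, about 50 g. Origin at its centre, 25 mm above what it stands on; x = bore axis (level; either end may be entered). Stands on any one of its six flats. May be absent
- ring_3: hard brown bread ring, a short six-sided tube: 50 mm across the flats (58 over the corners), 40 mm long along the bore, bore right through, 26 mm across the flats, about 50 g. Origin at its centre, 25 mm above what it stands on; x = bore axis (level; either end may be entered). Stands on any one of its six flats. May be absent
- bread_board: fixed low oak board on which the rings stand at the start, 132 mm (its x, away from the robot) by 250 mm (its y), floor 6 mm thick, rim 13 mm high and 6 mm thick all round. Origin on the worktop under its centre. A wall cabinet overhangs the back of the worktop: its front is 0.57 m ahead of the base axis, its lower edge 0.45 m above the worktop
- tray_floor (a point): centre of the floor of the scale's steel tray, 220 mm along its y and 104 mm along its x; rim 9 mm above its floor in front, 28 mm at the back and ends; x points roughly away from the robot. It sits on the short arm of the beam and tilts with it; the pivot lies 115 mm from this point in the tray's +y direction and 19 mm below. The floor is 66 mm above the worktop when level. Scale fixed
- beam (a joint): angle of the scale's beam in rad, 0 = level, positive = poise end down and tray up; stops at +-0.07. The long arm runs from the pivot in the tray's +y direction; a red mark on its end is in line with the red marks on the gate when level. It settles within about 2 s; near balance it turns about 0.014 rad per mm of poise travel
- poise (a joint): position of the sliding poise along the beam in m, 0 (near the pivot) to 0.075, growing away from the tray (its +y); with the tray empty it balances at about 0; a ring at the tray's centre needs about 0.019 more, one farther from the pivot more in proportion (rings differ in weight). It stays where it is left (1.5 N friction)
- poise_knob (a point): centre of the poise's upright round red knob, 20 mm diameter and 28 mm high, on a brass block 26 x 22 mm whose top is 23 mm below this point; grip the knob from above and slide it along the beam; about 81 mm above the worktop when level
- salt_shaker: salt shaker with white top, 44 mm wide, 90 mm high, bystander, to be left alone; origin at the centre of its underside
- spice_jar: spice jar with yellow lid, 42 mm wide, 96 mm high, bystander, to be left alone; origin at the centre of its underside
- timer: white round kitchen timer, 69 mm wide, 43 mm high, bystander, to be left alone; origin at the centre of its underside
- artichoke: green artichoke, 72 mm wide, 69 mm high, bystander, to be left alone; origin at the centre of its underside
- teaspoon: steel teaspoon, 132 mm long, bystander, to be left alone; origin at the centre of its underside
Things that resemble listed ones, but are neither listed nor needed, are in the scene too. Several things have the shape of the rod; the one meant has the colours described above.

How it is judged:
On the way, in this order (a step that is already met when the one before it is completed fails the run):
1. all the rings stand on the tray (x of ring_1 in the frame of tray_floor between -0.045 and 0.045 m and y of ring_1 in the frame of tray_floor between -0.1 and 0.1 m and z of ring_1 in the frame of tray_floor between 0.012 and 0.036 m and linear speed of each of ring_1, ring_2, ring_3 below 0.03 m/s and x of ring_2 in the frame of tray_floor between -0.045 and 0.045 m and y of ring_2 in the frame of tray_floor between -0.1 and 0.1 m and z of ring_2 in the frame of tray_floor between 0.012 and 0.036 m and x of ring_3 in the frame of tray_floor between -0.045 and 0.045 m and y of ring_3 in the frame of tray_floor between -0.1 and 0.1 m and z of ring_3 in the frame of tray_floor between 0.012 and 0.036 m), for 0.5 s.
2. with all the rings on it, the beam hangs level (all of step 1 and value of joint beam between -0.03 and 0.03 rad and velocity of joint beam between -0.03 and 0.03 rad/s), for 0.5 s.
At the end, for the whole second after the job is handed in: Every ring present rests on the tray, inside its rim; the beam is at rest within 0.03 rad of level; the rod lies flat in its oak holder pointing as at the start, its handle's centre within 22 mm along and 28 mm across of the holder's origin (all of step 2 and x of rod in the frame of rod_rest between -0.022 and 0.022 m and y of rod in the frame of rod_rest between -0.028 and 0.028 m and x of rod_tip in the frame of rod_rest above 0.06 m and z of rod in the frame of rod_rest below 0.01 m and angle between rod's own z axis and vertical below 0.12 rad and linear speed of rod below 0.03 m/s); the robot touches nothing.
It fails at once if the fingers touch the bread (contact force between the fingers and ring_1 above 0.5 N or contact force between the fingers and ring_2 above 0.5 N or contact force between the fingers and ring_3 above 0.5 N).
It fails at once if a bystander is moved more than 4 cm (distance of any of salt_shaker, spice_jar, timer, artichoke, teaspoon from where it was at the start of the episode above 0.04 m).
Of ring_1, ring_2, ring_3 only 2 to 3 are there at a start; the rules pass over those that are not, and their reading is None.
At some moment in a run one of ring_1, ring_2, ring_3 may be knocked a few centimetres aside while the robot is not near it.
It also fails if it takes over 210 s, if anything falls off the work surface, if the arm or the gripper's body presses on something with over 40 N, if the wrist force passes 120 N, or if a joint passes its speed limit or range.

## Working session

There is one attempt and no reset: what is moved stays moved. The work goes in short steps, Python scripts to look and compute and a shell command to move; the robot and the scene stay as the last step left them, time stands still between calls to the robot, and variables do not carry over. Pictures are saved under pics/ and viewed, at most 14 in all, crops included, and the job is handed in when it is done.

```bash
ls; mkdir -p pics; cat > h.py <<'E'
from station import *
import numpy as np, cv2
def cal(n):
    c=get_calibration(n); return c, np.array(c["world_to_cam"])
def proj(n,p):
    c,T=cal(n); q=T[:3,:3]@np.array(p)+T[:3,3]; return c["fx"]*q[0]/q[2]+c["cx"], c["fy"]*q[1]/q[2]+c["cy"]
def ray(n,u,v):
    c,T=cal(n); R=T[:3,:3]; d=R.T@np.array([(u-c["cx"])/c["fx"],(v-c["cy"])/c["fy"],1]); return -R.T@T[:3,3], d
def plane(n,u,v,z):
    o,d=ray(n,u,v); return (o+d*(z-o[2])/d[2])
def tri(n1,a,n2,b):
    o1,d1=ray(n1,*a); o2,d2=ray(n2,*b)
    s=np.linalg.lstsq(np.c_[d1,-d2],o2-o1,rcond=None)[0]; p=o1+s[0]*d1;q=o2+s[1]*d2
    return (p+q)/2, np.linalg.norm(p-q)
def save(n,name,crop=None,k=1):
    im=snapshot(n); cv2.imwrite(f"pics/{name}_full.png",im[:,:,::-1])
    if crop: im=im[crop[1]:crop[3],crop[0]:crop[2]]
    cv2.imwrite(f"pics/{name}.png",cv2.resize(im,None,fx=k,fy=k,interpolation=cv2.INTER_CUBIC)[:,:,::-1])
E
python3 - <<'E'
from h import *
for n in("top","side"):
    save(n,n+"0",None,1.25); c,T=cal(n); print(n,c["fx"],c["cx"],c["cy"]); print(-T[:3,:3].T@T[:3,3]); print(T[:3,:3].round(3))
print(sense())
E
```

```text
pics
top 435.1124420061698 314.37967952099655 202.35326087452685
[ 0.19881869 -0.30027277  1.35460542]
[[ 0.072 -0.997 -0.006]
 [-0.971 -0.069 -0.227]
 [ 0.226  0.022 -0.974]]
side 436.7016839537866 323.98301602391007 197.31721874807704
[ 0.51286896 -1.24504322  0.93165666]
[[ 0.999  0.034 -0.01 ]
 [ 0.015 -0.656 -0.755]
 [-0.033  0.754 -0.656]]
{'t': 0.1, 'q': array([ 1.13750196e+00,  5.28388866e-01,  1.43379145e+00, -2.19487813e-05,
        1.18140142e+00, -1.78486898e-01]), 'qd': array([-0.00054252, -0.00062867, -0.00445102,  0.00045888, -0.00158366,
       -0.0002741 ]), 'tau': array([-7.89618061e-04, -4.43303132e+01, -1.78586018e+01, -2.99477733e-04,
        3.90966583e-03, -1.32346008e-05]), 'tcp_pos': array([0.15736895, 0.60453907, 0.40381601]), 'tool_rot': array([ 1.27055145e-01,  9.91895156e-01, -9.51430333e-04, -2.89821258e-04]), 'force': array([ 0.29346671, -0.83004974,  0.96304223]), 'ft_torque': array([ 0.08321738, -0.02326068, -0.00237568]), 'gripper_force': 0.0, 'finger_gap': 0.9991416953064453}
```

View pics/top0.png

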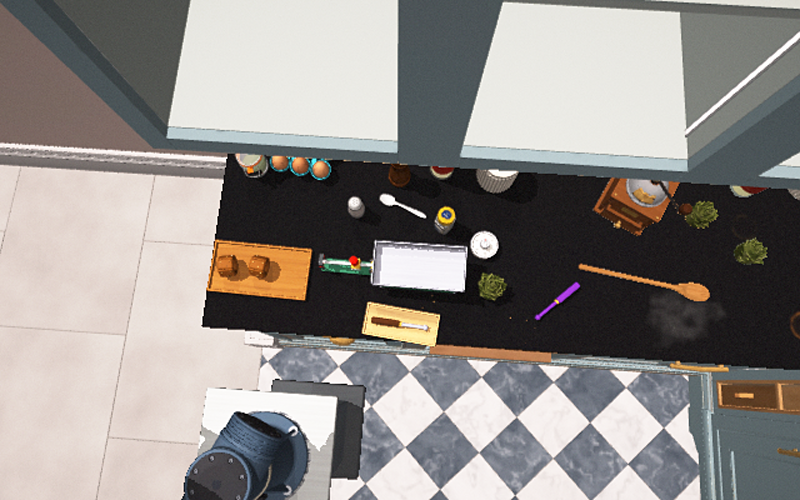

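View pics/side0.png

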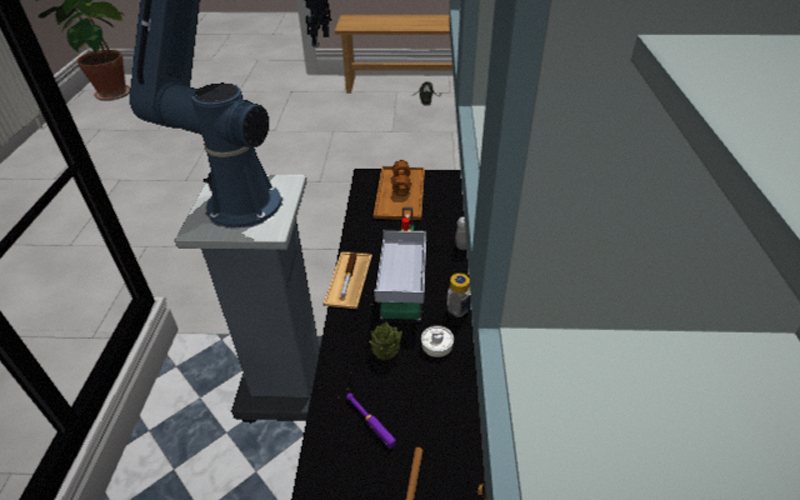

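The top view shows the board with two rings at about (182,212) and (207,213) in full-resolution pixels. The tray is at (335,213), the poise knob at (283,209), and the rod in its holder at (320,258) with its tip pointing to −y. I'll zoom in next.

```bash
python3 - <<'E'
from h import *
a=cv2.imread("pics/top0_full.png")[180:285,160:380]; b=cv2.imread("pics/side0_full.png")[120:260,250:390]
a=cv2.resize(a,None,fx=3.6,fy=3.6,interpolation=cv2.INTER_CUBIC); cv2.imwrite("pics/tz.png",a)
b=cv2.resize(b,None,fx=4.2,fy=4.2,interpolation=cv2.INTER_CUBIC); cv2.imwrite("pics/sz.png",b)
E
```

```text
(no output)
```

View pics/tz.png

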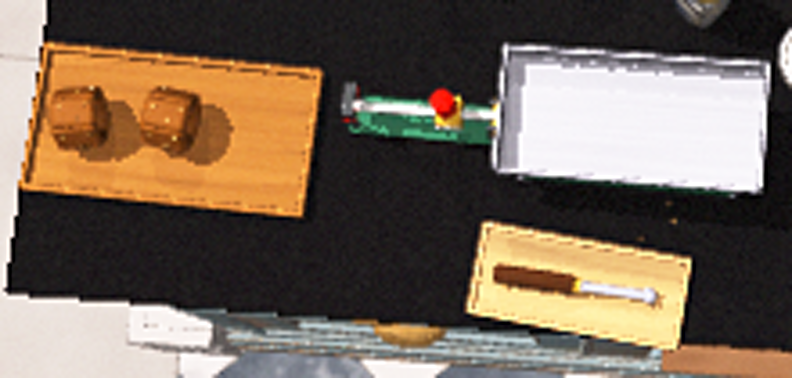

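View pics/sz.png

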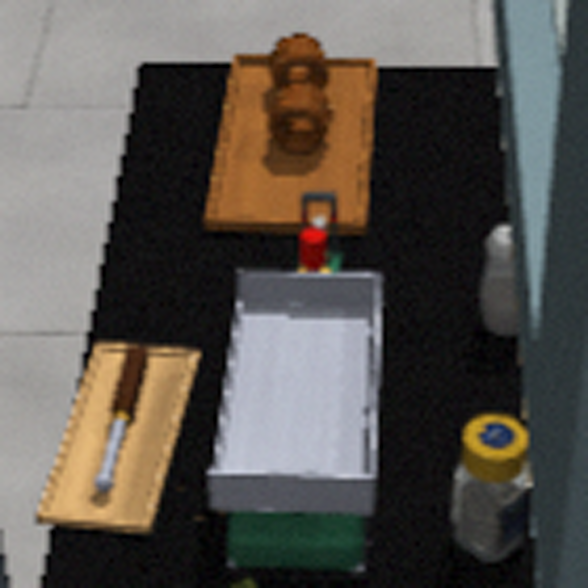

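Two rings stand on the board with their bores roughly along y, and a bore is visible from the side camera. I'll zoom further for exact pixel positions.

```bash
python3 - <<'E'
from h import *
A=cv2.imread("pics/top0_full.png");B=cv2.imread("pics/side0_full.png")
a=cv2.resize(A[198:228,168:228],None,fx=10,fy=10,interpolation=cv2.INTER_CUBIC)
b=cv2.resize(B[125:160,300:340],None,fx=10,fy=10,interpolation=cv2.INTER_CUBIC)
o=np.zeros((500,800,3),np.uint8)
for im,y0 in((a,0),):
    o[:300,:600]=im
o[:300,600:800]=0
cv2.imwrite("pics/r1.png",np.hstack([a[:, :],cv2.resize(b,(200,175))[:175].repeat(1,0) if 0 else np.zeros((300,1,3),np.uint8)]))
c=np.zeros((590,760,3),np.uint8); c[:240,:480]=cv2.resize(a,(480,240)); c[240:590,:400]=b
# rod zoom
r=cv2.resize(A[250:272,288:350],None,fx=5,fy=5,interpolation=cv2.INTER_CUBIC); c[250:360,420:730]=r
k=cv2.resize(A[198:225,250:305],None,fx=6,fy=6,interpolation=cv2.INTER_CUBIC); c[400:562,420:750]=k
cv2.imwrite("pics/r2.png",c)
for n,I in(("top",A),("side",B)):
    h=cv2.cvtColor(I,cv2.COLOR_BGR2HSV)
    m=((h[...,0]<6)|(h[...,0]>174))&(h[...,1]>190)&(h[...,2]>140)
    N,l,s,ce=cv2.connectedComponentsWithStats(m.astype(np.uint8)); 
    print(n,[(s[i].tolist(),ce[i].round(1).tolist()) for i in range(1,N) if s[i,4]>8])
E
```

```text
top [([279, 205, 7, 7, 34], [282.4, 207.6])]
side [([322, 174, 6, 4, 16], [324.1, 175.6])]
```

View pics/r2.png

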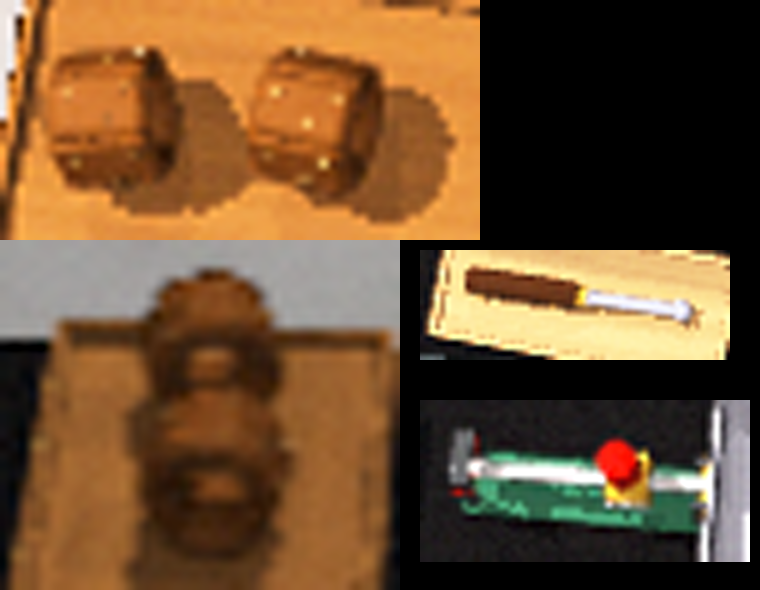

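The enlarged crop gives the ring top-flat corners, the rod's ends and the knob. I'll turn these into positions.

```bash
python3 - <<'E'
from h import *
np.set_printoptions(precision=4,suppress=True)
f=lambda p:(168+p[0]/8,198+p[1]/8)
for nm,c in(("L",[(55,72),(140,68),(145,150),(55,155)]),("R",[(262,82),(358,90),(345,168),(250,150)])):
    w=np.array([plane("top",*f(p),.056)[:2] for p in c]); 
    m=w.mean(0); d=(w[1]+w[2]-w[0]-w[3]); s=w[0]+w[1]-w[2]-w[3]
    print(nm,m,"len",np.linalg.norm(d)/2,"wid",np.linalg.norm(s)/2,"axis deg",np.degrees(np.arctan2(d[1],d[0])),"side",np.degrees(np.arctan2(s[1],s[0])))
print("R bore tri", tri("side",(321.5,149.5),"top",f((368,130))))
r=lambda p:(288+(p[0]-420)/5,250+(p[1]-250)/5)
h0,h1,t=[plane("top",*r(p),.015)[:2] for p in((467,280),(583,296),(692,312))]
print("rod",h0,h1,t,"len",np.linalg.norm(t-h0),"dir",np.degrees(np.arctan2(*(t-h0)[::-1])),"hc",h0+(t-h0)*35/141)
t=lambda p:(160+p[0]/3.6,180+p[1]/3.6)
for nm,p,z in(("FL",(497,172),.094),("FL",(497,172),.075),("FR",(765,192),.094),("FR",(765,192),.075),("BL",(505,45),.094),("BR",(770,62),.094)): print(nm,z,plane("top",*t(p),z)[:2])
s=lambda p:(250+p[0]/4.2,120+p[1]/4.2)
print("tray tri",[tri("top",t(a),"side",s(b)) for a,b in(((505,45),(237,270)),((770,62),(380,475)))])
for nm,p in(("bFR",(320,70)),("bNR",(303,216)),("bFL",(45,45)),("bNL",(22,187))): print(nm,plane("top",*t(p),.013)[:2])
print("hold",[plane("top",*t(p),.009)[:2] for p in((484,222),(692,258),(677,348),(466,312))])
print("knob",tri("top",(282.4,207.6),"side",(324.1,175.6)),plane("top",282.4,207.6,.09))
E
```

```text
L [0.4419 0.1353] len 0.03339157475561904 wid 0.03234865140436588 axis deg -82.92567456732537 side 9.836026267968876
R [0.4431 0.0566] len 0.0371201568130413 wid 0.028596250873722993 axis deg -93.75979969871632 side -2.2291734316845653
R bore tri (array([0.4479, 0.0363, 0.0418]), np.float64(0.0067306953024507885))
rod [ 0.3376 -0.2301] [ 0.3329 -0.3019] [ 0.328  -0.3692] len 0.13937841152767586 dir -93.97042412371547 hc [ 0.3352 -0.2647]
FL 0.094 [ 0.412  -0.2295]
FL 0.075 [ 0.4152 -0.2284]
FR 0.094 [ 0.4111 -0.448 ]
FR 0.075 [ 0.4143 -0.4503]
BL 0.094 [ 0.519  -0.2275]
BR 0.094 [ 0.52   -0.4476]
tray tri [(array([ 0.4625, -0.2443,  0.1351]), np.float64(0.09343148353935399)), (array([ 0.5178, -0.445 ,  0.1125]), np.float64(0.004938951453248049))]
bFR [ 0.5054 -0.0619]
bNR [ 0.3754 -0.061 ]
bFL [0.5108 0.1837]
bNL [0.3833 0.1851]
hold [array([ 0.3819, -0.2171]), array([ 0.3637, -0.3979]), array([ 0.2865, -0.3892]), array([ 0.3039, -0.2081])]
knob (array([ 0.4686, -0.1784,  0.0942]), np.float64(0.0009903521888591778)) [ 0.47   -0.1779  0.09  ]
```

```bash
python3 -m jog '{"linear":[[28,-40.5,-10],[28,-40.5,-10],[28,-40.5,-10],[28,-40.5,-10],[28,-40.5,-10],[28,-40.5,-10],[28,-40.5,-10],[28,-40.5,-10],[28,-40.5,-10],[28,-40.5,-10]],"turn":[-0.8,-0.8,-0.8,-0.8,-0.8,-0.8,-0.8,-0.8,-0.8,-0.8]}' 0.4 70
python3 -m jog '{"linear":[[-10,-46,-4],[-10,-46,-4],[-10,-46,-4],[-10,-46,-4],[-10,-46,-4],[-10,-46,-4],[-10,-46,-4],[-10,-46,-4],[-10,-46,-4],[-10,-46,-4],[0,0,0],[0,0,0]],"turn":[-0.8,-0.8,-0.8,-0.8,-0.8,-0.8,-0.8,-0.8,-0.8,-0.8,0,0]}'
python3 - <<'E'
from h import *
for x,y in((.443,.037),(.443,.113)): print(proj("side",(x,y,.031)))
from scipy.spatial.transform import Rotation as R
s=sense(); M=R.from_quat(s["tool_rot"]).as_matrix(); print(np.degrees(np.arctan2(M[1,1],M[0,1])),s["q"])
E
```

```text
t: 1.35
tcp_pos: [0.4383, 0.1984, 0.3042]
tool_rot: [0.46, 0.888, -0.0, -0.0]
force: [0.5, -0.1, 0.7]
finger_gap: 0.401
gripper_force: 0.0
t: 2.85
tcp_pos: [0.3371, -0.2597, 0.2645]
tool_rot: [0.735, 0.678, 0.0, -0.001]
force: [-0.1, 0.4, -0.6]
finger_gap: 0.398
gripper_force: 0.0
(np.float64(319.2914588822514), np.float64(152.14526601350667))
(np.float64(320.15856806029484), np.float64(140.29461823930365))
-4.622339947040526 [-9.20390925e-01  5.34407887e-01  2.04676103e+00  2.26053950e-04
  5.62364257e-01 -8.39906312e-01]
```

```bash
python3 -m jog '{"linear":[[0,-1,-20],[0,-1,-20],[0,-1,-20],[0,-1,-15],[0,0,-6],[0,0,0],[0,0,0]],"turn":[0,0,0,0,0,0,0]}'
python3 -m jog '{"linear":[[0,0,0],[0,0,0],[0,0,0],[0,0,0],[0,0,0],[0,0,0]],"turn":[0,0,0,0,0,0]}' 0 70
```

```text
t: 3.72
tcp_pos: [0.3377, -0.2638, 0.1842]
tool_rot: [0.735, 0.678, -0.0, 0.0]
force: [-0.9, 0.8, 0.8]
finger_gap: 0.399
gripper_force: 0.0
t: 4.47
tcp_pos: [0.3375, -0.2641, 0.1845]
tool_rot: [0.735, 0.678, -0.0, 0.0]
force: [0.5, 1.4, 4.9]
finger_gap: 0.164
gripper_force: 68.7
```

```bash
python3 -m jog '{"linear":[[0,0,20],[0,0,50],[0,0,50],[17,44,0],[17,44,0],[17,44,0],[17,44,0],[17,44,0],[17,44,0]],"turn":[0,0,0,0,0,0,0,0,0]}'
python3 -m jog '{"linear":[[-2.5,45,0],[-2.5,45,0],[-2.5,45,0],[-2.5,45,0],[-2.5,45,0],[-2.5,44,0],[0,0,-30],[0,0,0],[0,0,0]],"turn":[0.4,0.4,0.4,0.4,0.4,0.5,0,0,0]}'
python3 - <<'E'
from h import *
A=snapshot("top")[:,:,::-1];B=snapshot("side")[:,:,::-1]
cv2.imwrite("pics/t1_full.png",A)
c=np.zeros((590,790,3),np.uint8)
c[:300,:790]=cv2.resize(A[195:225,145:224],None,fx=10,fy=10,interpolation=cv2.INTER_CUBIC)
c[300:580,:700]=cv2.resize(B[110:166,250:390],None,fx=5,fy=5,interpolation=cv2.INTER_CUBIC)
cv2.imwrite("pics/c1.png",c)
E
```

```text
t: 5.6
tcp_pos: [0.4396, 0.0013, 0.304]
tool_rot: [0.735, 0.678, 0.0, 0.0]
force: [0.1, -0.7, -1.5]
finger_gap: 0.169
gripper_force: 68.6
t: 6.72
tcp_pos: [0.4245, 0.2684, 0.2741]
tool_rot: [0.657, 0.754, -0.0, -0.0]
force: [0.2, -0.4, -1.2]
finger_gap: 0.164
gripper_force: 68.6
```

View pics/c1.png

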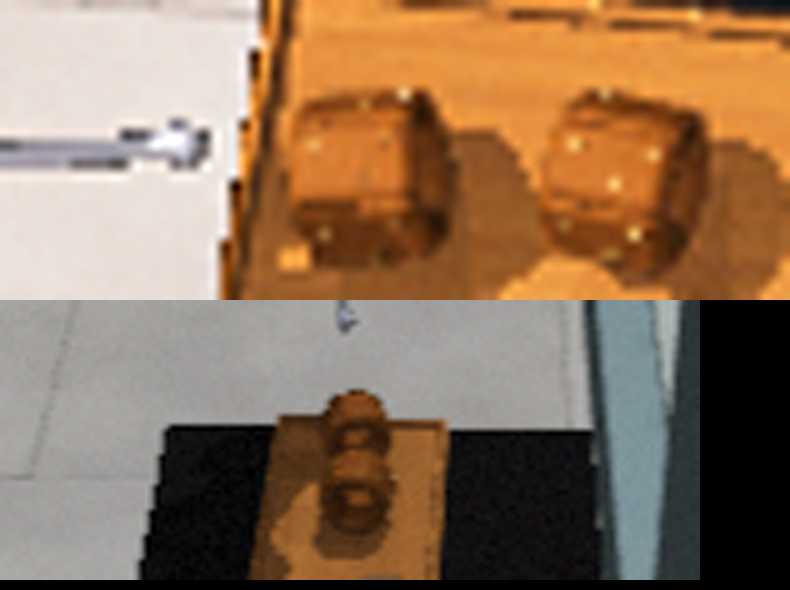

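```bash
python3 - <<'E'
from h import *
f=lambda a,b:(145+a/10-.45,195+b/10-.45)
print("tip",plane("top",*f(205,145),.1046), "ballc",plane("top",*f(188,145),.1046))
for nm,c in(("L",[(302,110),(402,98),(418,202),(295,207)]),("R",[(570,105),(680,118),(660,212),(548,190)])):
    w=np.array([plane("top",*f(*p),.056)[:2] for p in c]); d=w[1]+w[2]-w[0]-w[3]
    print(nm,w.mean(0),w.round(4).tolist(),np.degrees(np.arctan2(d[1],d[0])))
print("side tip",tri("top",f(205,145),"side",(250+345/5-.4,110+30/5-.4)))
E
```

```text
tip [0.43805601 0.16527695 0.1046    ] ballc [0.43770074 0.1702822  0.1046    ]
L [0.44776718 0.13732996] [[0.4604, 0.1553], [0.4663, 0.1252], [0.4343, 0.1158], [0.4301, 0.153]] -81.45286054482425
R [0.4527825  0.05774845] [[0.4677, 0.0734], [0.4661, 0.0392], [0.4365, 0.0417], [0.4408, 0.0767]] -94.9901099276218
side tip (array([0.43713044, 0.1648567 , 0.10505669]), np.float64(0.001685708684137915))
```

```bash
python3 -m jog '{"linear":[[2,5,-20],[0,0,-25],[0,0,-20],[0,0,-8.5],[0,0,0],[0,0,0],[0,0,0]],"turn":[0,0,0,0,0,0,0]}'
python3 - <<'E'
from h import *
A=snapshot("top")[:,:,::-1];B=snapshot("side")[:,:,::-1]
c=np.zeros((590,790,3),np.uint8)
c[:300,:790]=cv2.resize(A[195:225,145:224],None,fx=10,fy=10,interpolation=cv2.INTER_CUBIC)
c[300:580,:700]=cv2.resize(B[110:138,285:355],None,fx=10,fy=10,interpolation=cv2.INTER_CUBIC)
cv2.imwrite("pics/c2.png",c)
print(sense()["tcp_pos"])
E
```

```text
t: 7.7
tcp_pos: [0.4268, 0.2739, 0.201]
tool_rot: [0.657, 0.754, 0.001, 0.0]
force: [-0.3, 0.3, -0.0]
finger_gap: 0.163
gripper_force: 68.6
[0.42664557 0.2738861  0.20077777]
```

View pics/c2.png

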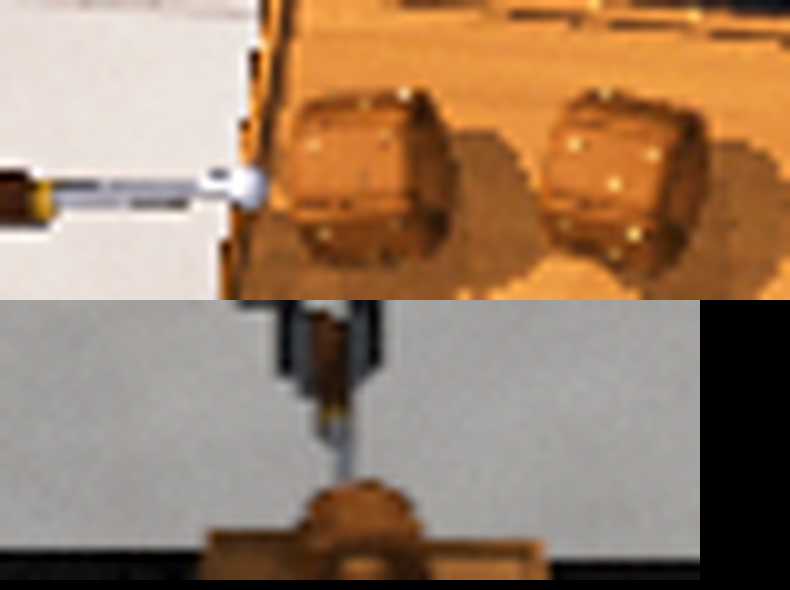

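The tip is lined up with the bore of ring L: the extended rod line passes at row ~182, against a ring mid-plane at ~180. I'll insert it.

```bash
python3 -m jog '{"linear":[[1.7,-12.5,0],[1.7,-12.5,0],[1.7,-12.5,0],[1.7,-12.5,0],[1.7,-12.5,0],[1.7,-12.5,0],[0,0,0]],"turn":[0,0,0,0,0,0,0]}'
python3 -m jog '{"linear":[[0,0,5],[0,0,5],[0,0,10],[0,0,15],[0,0,15],[0,0,0],[0,0,0]],"turn":[0,0,0,0,0,0,0]}'
python3 - <<'E'
from h import *
A=snapshot("top")[:,:,::-1];B=snapshot("side")[:,:,::-1]
c=np.zeros((590,790,3),np.uint8)
c[:300,:790]=cv2.resize(A[195:225,145:224],None,fx=10,fy=10,interpolation=cv2.INTER_CUBIC)
c[300:580,:700]=cv2.resize(B[110:166,250:390],None,fx=5,fy=5,interpolation=cv2.INTER_CUBIC)
cv2.imwrite("pics/c3.png",c)
E
```

```text
t: 8.68
tcp_pos: [0.4369, 0.1978, 0.2002]
tool_rot: [0.657, 0.754, -0.0, -0.0]
force: [-0.2, -0.1, -2.0]
finger_gap: 0.168
gripper_force: 68.6
t: 9.55
tcp_pos: [0.4366, 0.1988, 0.2504]
tool_rot: [0.657, 0.754, 0.0, 0.0]
force: [-0.6, 0.3, -1.1]
finger_gap: 0.167
gripper_force: 68.6
```

View pics/c3.png

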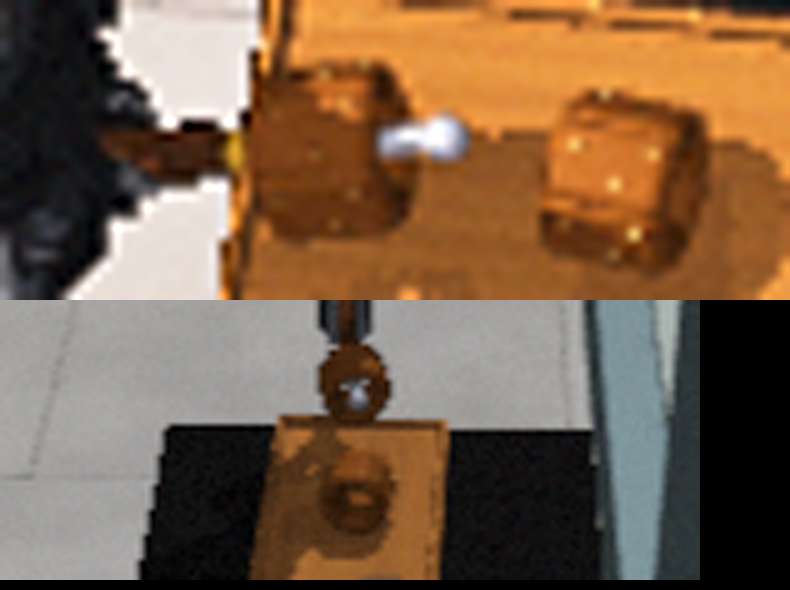

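Ring L hangs on the rod close to the handle, and ring R has not moved. I'll carry it to the tray.

```bash
python3 -m jog '{"linear":[[0,0,25],[0,0,25],[0,-15,25],[0,-30,5],[0,-35,0],[-3,-35,0],[-3,-35,0],[-3,-35,0],[-3,-35,0],[-3,-35,0],[-3,-35,0],[-3,-35,0]],"turn":[0,0,0.5,1,1,1,1,1,1,1,1,1]}'
python3 -m jog '{"linear":[[-3,-35,0],[-3,-35,0],[-3,-35,0],[-2,-35,0],[-2,-35,0],[0,-35,0],[0,-25,0],[0,-15,0],[0,0,0],[0,0,0]],"turn":[1,1,1,1,1,1,0.6,0.3,0,0]}'
python3 - <<'E'
from h import *
A=snapshot("top")[:,:,::-1];B=snapshot("side")[:,:,::-1]
c=np.zeros((590,790,3),np.uint8)
c[:240,:480]=cv2.resize(A[190:230,300:380],None,fx=6,fy=6,interpolation=cv2.INTER_CUBIC)
c[240:590,:700]=cv2.resize(B[130:200,260:400],None,fx=5,fy=5,interpolation=cv2.INTER_CUBIC)
c[:150,490:790]=cv2.resize(A[200:230,170:230],None,fx=5,fy=5,interpolation=cv2.INTER_CUBIC)
cv2.imwrite("pics/c4.png",c); print(sense()["q"].round(3))
E
```

```text
t: 11.15
tcp_pos: [0.4152, -0.1273, 0.3297]
tool_rot: [0.296, 0.955, 0.0, -0.001]
force: [1.0, -0.1, -1.8]
finger_gap: 0.165
gripper_force: 68.7
t: 12.4
tcp_pos: [0.4024, -0.3753, 0.3295]
tool_rot: [0.001, 1.0, 0.001, -0.001]
force: [0.0, -0.7, -1.5]
finger_gap: 0.166
gripper_force: 68.6
[-0.953  0.53   1.693  0.     0.92  -2.523]
```

View pics/c4.png

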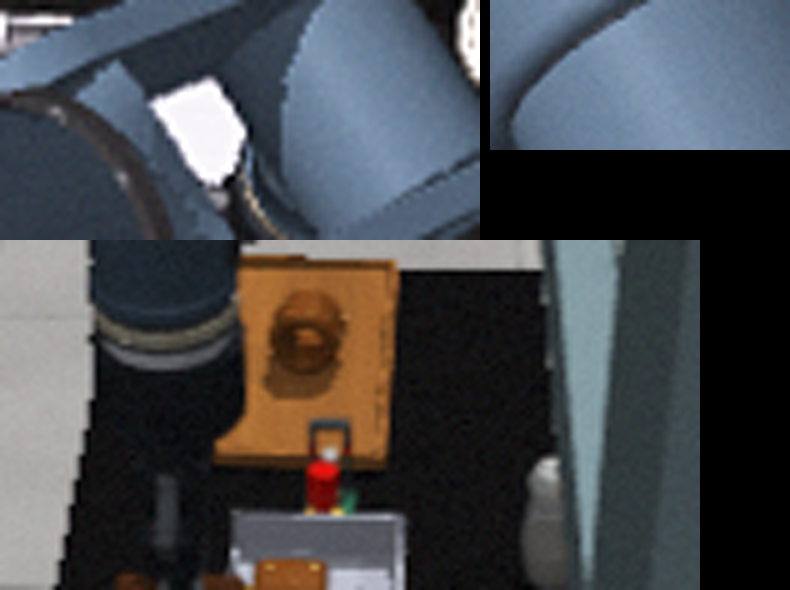

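```bash
python3 -m jog '{"linear":[[0,0,-20],[0,0,-25],[0,0,-12],[0,0,-6],[0,0,-5],[0,0,-4],[0,0,-3],[0,0,0],[0,0,0],[0,0,0],[0,0,0]],"turn":[0,0,0,0,0,0,0,0,0,0,0]}'
python3 - <<'E'
from h import *
B=snapshot("side")[:,:,::-1]
cv2.imwrite("pics/c5.png",cv2.resize(B[150:230,270:370],None,fx=6,fy=6,interpolation=cv2.INTER_CUBIC))
E
```

```text
t: 13.88
tcp_pos: [0.4027, -0.3762, 0.2553]
tool_rot: [0.001, 1.0, -0.0, 0.0]
force: [0.6, 0.2, -0.5]
finger_gap: 0.164
gripper_force: 68.7
```

View pics/c5.png

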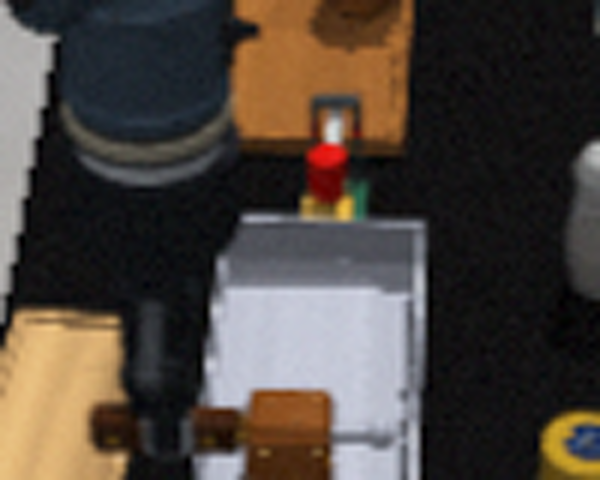

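The ring sits in the tray over its floor, with its left edge at u≈248 against the tray front at ≈200. I'll lower a little more and withdraw.

```bash
python3 -m jog '{"linear":[[0,0,-2],[0,0,-2],[0,0,0],[0,0,0],[0,0,0],[-4,0,0],[-8,0,0],[-8,0,0],[0,0,0]],"turn":[0,0,0,0,0,0,0,0,0]}'
python3 - <<'E'
from h import *
B=snapshot("side")[:,:,::-1]
cv2.imwrite("pics/c6.png",cv2.resize(B[150:230,270:370],None,fx=6,fy=6,interpolation=cv2.INTER_CUBIC))
E
```

```text
t: 15.05
tcp_pos: [0.3818, -0.3761, 0.2512]
tool_rot: [0.001, 1.0, 0.0, -0.0]
force: [0.0, 0.7, -1.7]
finger_gap: 0.16
gripper_force: 68.7
```

View pics/c6.png

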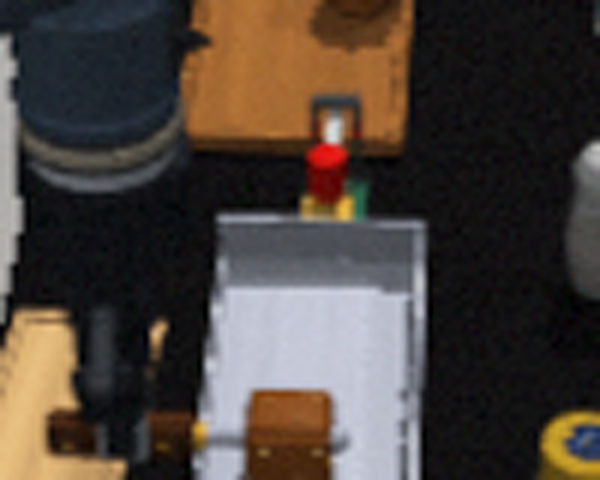

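```bash
python3 -m jog '{"linear":[[-11,0,0],[-11,0,0],[-11,0,0],[-11,0,0],[-11,0,0],[0,0,0],[0,0,20],[0,0,30],[0,0,28],[0,20,0],[9,40,0],[9,40,0]],"turn":[0,0,0,0,0,0,0,0,-1,-1,-1,-1]}'
python3 -m jog '{"linear":[[9,40,0],[9,40,0],[9,40,0],[9,40,0],[9,40,0],[9,40,0],[9,40,0],[9,40,0],[9,40,0],[9,40,0],[9,40,0],[9,34,0]],"turn":[-1,-1,-1,-1,-1,-1,-1,-1,-1,-1,-1,-1]}'
python3 -m jog '{"linear":[[5,0,-20],[0,0,-30],[0,0,0],[0,0,0]],"turn":[-1,-1,-0.8,0]}'
python3 - <<'E'
from h import *
A=snapshot("top")[:,:,::-1];B=snapshot("side")[:,:,::-1]
cv2.imwrite("pics/t7_full.png",A)
c=np.zeros((590,790,3),np.uint8)
c[:300,:790]=cv2.resize(A[195:225,150:229],None,fx=10,fy=10,interpolation=cv2.INTER_CUBIC)
c[300:588,:384]=cv2.resize(B[130:226,280:408],None,fx=3,fy=3,interpolation=cv2.INTER_CUBIC)
c[300:588,390:790]=cv2.resize(A[190:226,320:370],None,fx=8,fy=8,interpolation=cv2.INTER_CUBIC)
cv2.imwrite("pics/c7.png",c)
E
```

```text
t: 16.6
tcp_pos: [0.3459, -0.2754, 0.3294]
tool_rot: [0.176, 0.984, -0.0, 0.0]
force: [0.8, -0.5, -1.7]
finger_gap: 0.164
gripper_force: 68.7
t: 18.1
tcp_pos: [0.4538, 0.1996, 0.3293]
tool_rot: [0.644, 0.765, 0.0, 0.0]
force: [-0.0, -0.5, -1.2]
finger_gap: 0.166
gripper_force: 68.7
t: 18.6
tcp_pos: [0.4588, 0.1981, 0.2789]
tool_rot: [0.732, 0.682, -0.0, -0.0]
force: [0.1, 0.8, -1.3]
finger_gap: 0.162
gripper_force: 68.6
```

View pics/c7.png

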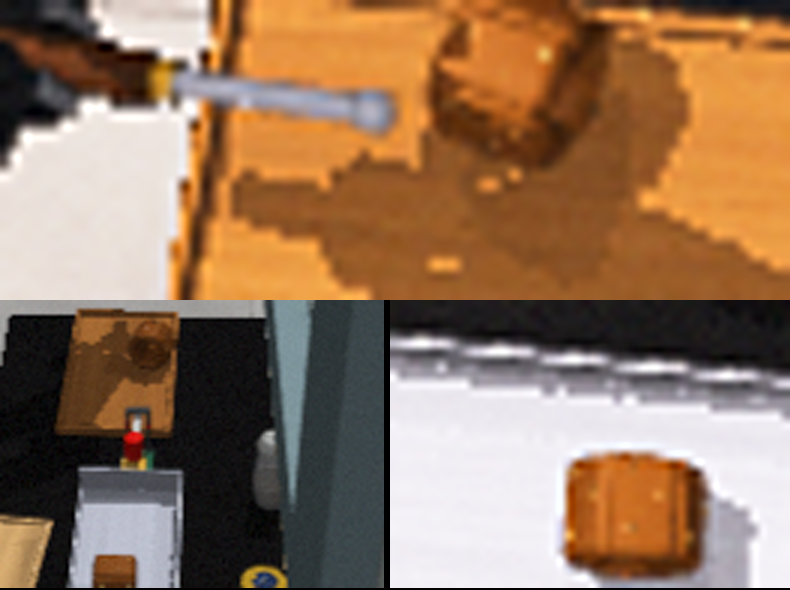

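Ring R has been knocked: it is now farther away (top crop about (515,80)) and turned. I'll move the rod and its shadow aside and take a fresh, tight view.

```bash
python3 -m jog '{"linear":[[-10,30,0],[-20,40,0],[-20,40,0],[0,0,0],[0,0,0]],"turn":[0,0,0,0,0]}'
python3 - <<'E'
from h import *
A=snapshot("top")[:,:,::-1];B=snapshot("side")[:,:,::-1]
cv2.imwrite("pics/t8_full.png",A);cv2.imwrite("pics/s8_full.png",B)
c=np.zeros((600,800,3),np.uint8)
c[:420,:480]=cv2.resize(A[186:214,190:222],None,fx=15,fy=15,interpolation=cv2.INTER_CUBIC)
c[:300,490:790]=cv2.resize(B[135:155,320:340],None,fx=15,fy=15,interpolation=cv2.INTER_CUBIC)
cv2.imwrite("pics/c8.png",c)
E
```

```text
t: 19.32
tcp_pos: [0.4089, 0.3078, 0.2796]
tool_rot: [0.732, 0.682, 0.0, 0.0]
force: [0.6, 0.6, -1.6]
finger_gap: 0.169
gripper_force: 68.7
```

View pics/c8.png

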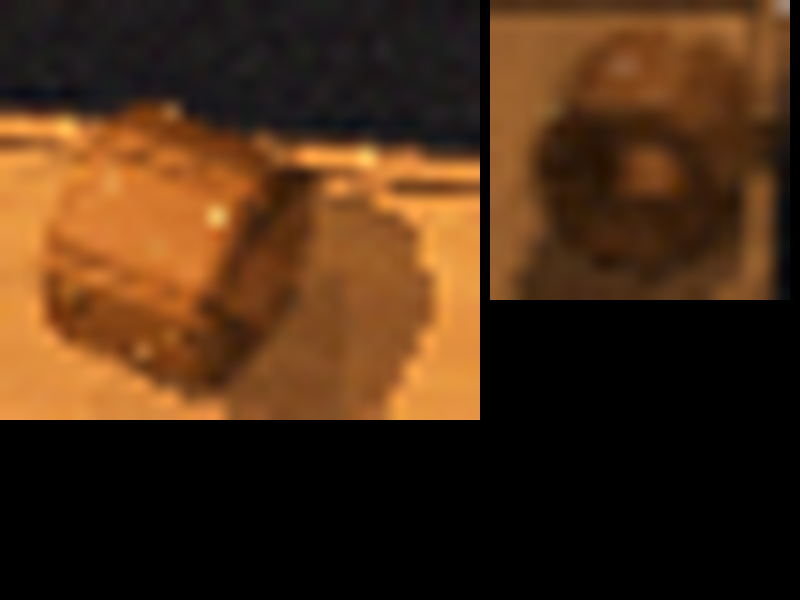

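```bash
python3 - <<'E'
from h import *
f=lambda p:(190+p[0]/15-.47,186+p[1]/15-.47)
P=lambda p,z:plane("top",*f(p),z)[:2]
w=np.array([P(p,.056) for p in [(100,148),(252,185),(208,315),(50,243)]])
d=w[1]+w[2]-w[0]-w[3]; s=w[0]+w[1]-w[2]-w[3]
a=lambda v:np.degrees(np.arctan2(v[1],v[0])).round(1)
print(w.mean(0),np.linalg.norm(d)/2,np.linalg.norm(s)/2,a(d),a(s)-90)
print("lines", a(P((200,395),.031)-P((50,330),.031)),a(P((270,150),.031)-P((150,105),.031)),a(P((300,180),.031)-P((225,390),.031))-90)
m=np.array([P(p,.031) for p in[(150,105),(290,165),(215,392),(45,320)]]);print("silh",m.round(4).tolist(),m.mean(0))
# side: -y face center of bore
u,v=320+(640-490)/15-.47,135+150/15-.47
print("side face",plane("side",u,v,.031))
E
```

```text
[0.48197927 0.08106221] 0.03447099890536919 0.025063599678465418 -105.4 -105.0
lines -109.2 -106.6 -102.2
silh [[0.5126, 0.0923], [0.5018, 0.0613], [0.4525, 0.0707], [0.4652, 0.108]] [0.48298922 0.08305561]
side face [0.4783801  0.08587387 0.031     ]
```

The ring R centre is about (0.482, 0.082), with its bore direction about −105°. I'll line the rod up and lower it there.

```bash
python3 -m jog '{"linear":[[22,-17,0],[22,-17,0],[22,-17,0],[22,-17,0],[22,-17,0],[0,0,-20],[0,0,-30],[0,0,-20],[0,0,-8.5],[0,0,0],[0,0,0]],"turn":[-0.5,-0.5,-0.5,-0.6,0,0,0,0,0,0,0]}'
python3 - <<'E'
from h import *
A=snapshot("top")[:,:,::-1]
cv2.imwrite("pics/t9_full.png",A)
R=A[180:222,165:222].astype(int); g=R.max(2)-R.min(2); 
m=((g<50)&(R.min(2)>95)).astype(np.uint8)
m[:, 32:]=0
ys,xs=np.nonzero(m)
for u in range(0,34):
    k=ys[xs==u]
    if len(k): print(u+165,(k.min()+180,k.max()+180,len(k)),end=" ")
print(sense()["tcp_pos"])
E
```

```text
t: 20.8
tcp_pos: [0.5192, 0.2226, 0.2015]
tool_rot: [0.791, 0.611, 0.001, 0.0]
force: [0.4, 0.6, -1.2]
finger_gap: 0.168
gripper_force: 68.8
165 (np.int64(180), np.int64(221), 36) 166 (np.int64(180), np.int64(221), 36) 167 (np.int64(180), np.int64(218), 33) 168 (np.int64(180), np.int64(212), 27) 169 (np.int64(180), np.int64(206), 23) 170 (np.int64(180), np.int64(199), 19) 171 (np.int64(180), np.int64(192), 12) 172 (np.int64(180), np.int64(193), 10) 173 (np.int64(191), np.int64(193), 3) 174 (np.int64(192), np.int64(194), 3) 175 (np.int64(192), np.int64(194), 3) 176 (np.int64(192), np.int64(194), 3) 177 (np.int64(193), np.int64(195), 3) 178 (np.int64(193), np.int64(195), 3) 179 (np.int64(193), np.int64(195), 3) 180 (np.int64(194), np.int64(196), 3) 181 (np.int64(194), np.int64(196), 3) 182 (np.int64(194), np.int64(196), 3) 183 (np.int64(195), np.int64(197), 3) 184 (np.int64(195), np.int64(197), 3) 185 (np.int64(195), np.int64(197), 3) 186 (np.int64(196), np.int64(198), 3) 187 (np.int64(196), np.int64(199), 4) 188 (np.int64(196), np.int64(198), 3) 189 (np.int64(197), np.int64(198), 2) [0.51912958 0.22278304 0.20159498]
```

```bash
python3 - <<'E'
from h import *
print(plane("top",175,193,.0315),plane("top",185,196,.0315),plane("top",190,197.5,.0315),proj("top",(.4825,.082,.031)),proj("top",(.4925,.12,.0315)))
E
```

```text
[0.50548562 0.16897783 0.0315    ] [0.49806192 0.13619887 0.0315    ] [0.49435984 0.1198525  0.0315    ] (np.float64(201.51596018914026), np.float64(202.04007294073602)) (np.float64(189.8722457667427), np.float64(198.07151045636516))
```

```bash
python3 -m jog '{"linear":[[-2.5,0,-0.5],[0,0,0],[-3,-11.3,0],[-3,-11.3,0],[-3,-11.3,0],[0,0,0]],"turn":[0,0,0,0,0,0]}'
python3 - <<'E'
from h import *
cv2.imwrite("pics/t10.png",snapshot("top")[:,:,::-1])
E
python3 -m jog '{"linear":[[-3,-11.3,0],[-3,-11.3,0],[-3,-11.3,0],[-3,-11.3,0],[0,0,0]],"turn":[0,0,0,0,0]}'
python3 - <<'E'
from h import *
a=snapshot("top")[:,:,::-1];b=cv2.imread("pics/t10.png");z=cv2.imread("pics/t8_full.png")
for i in(b,a):
    D=np.abs(i.astype(int)-z).sum(2)[188:216,204:222]; print((D>60).sum())
g=lambda i:"\n".join(" ".join("%3d"%v for v in r) for r in (i[196:212:1,194:222].min(2)))
print(g(a))
E
```

```text
t: 21.6
tcp_pos: [0.5069, 0.1877, 0.2002]
tool_rot: [0.792, 0.611, -0.0, -0.0]
force: [-0.5, 0.7, -1.8]
finger_gap: 0.166
gripper_force: 68.8
t: 22.28
tcp_pos: [0.4949, 0.1427, 0.2002]
tool_rot: [0.792, 0.611, -0.0, -0.0]
force: [0.1, -0.2, -0.3]
finger_gap: 0.173
gripper_force: 68.8
96
159
 31  18  19  25  18  21  21  25  24  24  11   8   8  21  33  30  43  42  42  47  99  51  55  57  45  35  39  35
 33  19  19  31  30  28  22  21  20  20  26  22  12  14  12   9  16  35  34  32  39  59  62  63  61  64  69  68
 32  24  26  38  18  16  24  31  23  11  20  19  28  11  13  13  12  40  29  31  30  30  31  25  28  37  33  29
 25  23  17  21  25  30  23  25  27  23  39  21  16  21   4  17  22  37  40  39  34  41  37  47  66  66  67  67
 22  27  24  23  20  19  19  19  21  28  66  20  18  15  12  17  19  41  37  37  41  42  42  40  32  37  37  65
 19  20  21  29  21  23  29  19  25  23  25  17  14  11  17  16  19  42  41  37  40  45  37  35  38  40  41  38
 21  26  19  16  20  24  28  26  22  24  13  20  16  12  16  22  25  39  42  37  39  38  42  43  37  41  36  38
 20  22  20  19  23  13 
[... 283 characters left out ...]
  37  43  37  39  39  45  42
 16  16  20  13  24  15  20  17  21  26   8  53 112 147 152 167 155 173 162 132  48  36  36  34  39  39  38  37
  6  11  16  16  16  18  18  23  19  16  15   8   6   8  48 116 143 168 167 135  53  35  37  42  38  38  43  40
 25  13  13  21   9  19  22  29  21  15  19   4  11  15  27  29  86 148 141 122  29  34  34  37  37  37  44  34
 38  31  21  18  19  33   9  18  18  15  21  12  17  30  40  30  31  46  60  31  33  35  32  36  36  36  42  38
 37  36  26  32  28  20  22  23  17  19  18  14  28  40  35  32  38  34  34  40  41  41  41  40  38  39  38  37
 35  38  35  31  32  37  32  28  22  15  15  25  38  34  38  37  32  34  34  39  41  41  36  41  44  39  36  38
```

```bash
python3 -m jog '{"linear":[[0,0,8],[0,0,8],[0,0,20],[0,0,35],[0,0,35],[0,0,24],[-5,-15,0],[-5,-22,0],[-5,-22,0],[-5,-22,0],[-5,-22,0],[-5,-22,0]],"turn":[0,0,0,0,0,0.5,1,1,1,1,1,1]}'
python3 -m jog '{"linear":[[-5,-25,0],[-5,-25,0],[-5,-25,0],[-5,-25,0],[-5,-25,0],[-5,-25,0],[-5,-25,0],[-5,-25,0],[-5,-25,0],[-5,-25,0],[-5,-25,0],[-5,-20,0]],"turn":[1,1,1,1,1,1,1,1,1,1,1,1]}'
python3 -m jog '{"linear":[[-1,-15,0],[-1,-10,0],[0,0,0],[0,0,0]],"turn":[1,1,0.4,0]}'
python3 - <<'E'
from h import *
cv2.imwrite("pics/s11_full.png",snapshot("side")[:,:,::-1])
I=cv2.imread("pics/s11_full.png");h=cv2.cvtColor(I,cv2.COLOR_BGR2HSV)
m=((h[...,0]<15)&(h[...,1]>130)&(h[...,2]>60)).astype(np.uint8); m[:,:290]=0;m[:165]=0;m[:,350:]=0
N,l,s,c=cv2.connectedComponentsWithStats(m); print([(s[i].tolist(),c[i].round(1).tolist()) for i in range(1,N) if s[i,4]>8])
print(proj("side",(.461,-.302,.155)),proj("side",(.461,-.376,.1)), sense()["q"][5])
E
```

```text
t: 23.82
tcp_pos: [0.4648, 0.0184, 0.3308]
tool_rot: [0.587, 0.81, 0.0, 0.0]
force: [0.1, 0.4, -1.5]
finger_gap: 0.162
gripper_force: 68.7
t: 25.32
tcp_pos: [0.4051, -0.2769, 0.3308]
tool_rot: [0.104, 0.995, -0.0, 0.0]
force: [0.7, -0.0, -1.7]
finger_gap: 0.168
gripper_force: 68.7
t: 25.82
tcp_pos: [0.4031, -0.3006, 0.3304]
tool_rot: [0.001, 1.0, 0.0, -0.0]
force: [0.3, 0.5, -2.1]
finger_gap: 0.161
gripper_force: 68.7
[([303, 165, 35, 27, 455], [320.0, 176.0]), ([304, 180, 6, 2, 12], [306.5, 180.5]), ([311, 215, 14, 17, 202], [317.6, 222.3]), ([324, 358, 14, 42, 235], [331.2, 378.8])]
(np.float64(319.82973870356267), np.float64(185.70342888683908)) (np.float64(319.0497332152601), np.float64(218.20883923832216)) -2.43215751451737
```

```bash
python3 - <<'E'
from h import *
I=cv2.imread("pics/s11_full.png");h=cv2.cvtColor(I,cv2.COLOR_BGR2HSV)
m=((h[...,0]<15)&(h[...,1]>130)&(h[...,2]>60))
for v in range(168,196,3): print(v,"".join("#" if x else "." for x in m[v,285:350]))
for z in(.13,.155,.18): print(proj("side",(.461,-.32,z)))
E
```

```text
168 ...................####....#....#.###.#...##.####.###............
171 ..................####.#.#..##.########....#.#.######............
174 ...................#..####..###.###.#######....##.##.............
177 .............................##########..##......................
180 ..##...............######...##############.......................
183 .............................############........................
186 ............................##############.......................
189 ............................##############.......................
192 .................................................................
195 .................................................................
(np.float64(319.71204807978256), np.float64(196.6645473404368))
(np.float64(319.56100474523146), np.float64(189.83583783127474))
(np.float64(319.4058089925732), np.float64(182.81939639009343))
```

```bash
python3 -m jog '{"linear":[[0,0,-20],[0,0,-25],[0,0,-8],[0,0,-5],[0,0,-5],[0,0,-5],[0,0,-4],[0,0,-3],[0,0,0],[0,0,0],[0,0,0],[0,0,0]],"turn":[0,0,0,0,0,0,0,0,0,0,0,0]}'
python3 -m jog '{"linear":[[-4,0,0],[-8,0,0],[-8,0,0],[0,0,0]],"turn":[0,0,0,0]}'
python3 - <<'E'
from h import *
I=snapshot("side")[:,:,::-1].copy(); cv2.imwrite("pics/s12_full.png",I);h=cv2.cvtColor(I,cv2.COLOR_BGR2HSV)
m=((h[...,0]<15)&(h[...,1]>130)&(h[...,2]>60))
for v in range(180,240,3): print(v,"".join("#" if x else "." for x in m[v,285:350]))
E
```

```text
t: 27.38
tcp_pos: [0.4032, -0.3013, 0.2553]
tool_rot: [0.001, 1.0, -0.0, 0.0]
force: [0.1, -0.5, -1.2]
finger_gap: 0.164
gripper_force: 68.7
t: 27.88
tcp_pos: [0.3823, -0.3012, 0.2552]
tool_rot: [0.001, 1.0, 0.0, -0.0]
force: [0.1, -0.2, -1.6]
finger_gap: 0.163
gripper_force: 68.7
180 ....................................######.......................
183 .....................................#####.......................
186 .................................................................
189 .................................................................
192 .................................................................
195 .................................................................
198 ..............................############.......................
201 #...........#######..........#############.......................
204 .............................#############.......................
207 .............................#############.......................
210 .............................#############.......................
213 .................................................................
216 ...........................###########.#.........................
219 ..........................##############.........................
222 ..........................##############.........................
225 ..........................##..##.####............................
228 ..........................##############.........................
231 ...........................#.....................................
234 .................................................................
237 .................................................................
```

```bash
python3 -m jog '{"linear":[[-11,0,0],[-11,0,0],[-11,0,0],[-11,0,0],[-11,0,0],[0,0,0],[0,0,20],[0,0,30],[0,0,15],[0,0,0],[0,0,0],[0,0,0]],"turn":[0,0,0,0,0,0,0,0,-1,-1,-1,-1]}'
python3 -m jog '{"linear":[[1,3,0],[1,3,0],[1,3,0],[1,3,0],[1,3,0],[1,3,0],[1,3,0],[1,3,0],[1,3,0],[1,3,0],[0,3,0],[0,3,0]],"turn":[-1,-1,-1,-1,-1,-1,-1,-1,-1,-1,-1,-1]}'
python3 -m jog '{"linear":[[0,0,-30],[0,0,-30],[0,0,-30],[0,0,0],[0,0,0]],"turn":[-1,-1,-0.9,0,0]}'
```

```text
t: 29.42
tcp_pos: [0.3284, -0.3013, 0.3204]
tool_rot: [0.176, 0.984, -0.0, 0.0]
force: [0.2, -0.3, -2.1]
finger_gap: 0.16
gripper_force: 68.7
t: 30.92
tcp_pos: [0.3384, -0.2652, 0.3203]
tool_rot: [0.644, 0.765, 0.0, 0.0]
force: [0.1, 0.3, -1.2]
finger_gap: 0.166
gripper_force: 68.7
t: 31.55
tcp_pos: [0.3385, -0.2655, 0.2307]
tool_rot: [0.734, 0.679, -0.0, 0.0]
force: [-0.1, -0.8, -1.7]
finger_gap: 0.162
gripper_force: 68.7
```

Now lower to the holder, release and lift.

```bash
python3 -m jog '{"linear":[[-1,1,-20],[0,0,-15],[0,0,-7],[0,0,-3.5],[0,0,0],[0,0,0]],"turn":[0,0,0,0,0,0]}'
python3 -m jog '{"linear":[[0,0,0],[0,0,0],[0,0,0],[0,0,0]],"turn":[0,0,0,0]}' 0.4
python3 -m jog '{"linear":[[0,0,15],[0,0,30],[0,0,50],[0,0,45],[-5,40,0],[0,50,0],[0,50,0],[0,0,0],[0,0,0]],"turn":[0,0,0,0,0,0,0,0,0]}'
python3 - <<'E'
from h import *
A=snapshot("top")[:,:,::-1];B=snapshot("side")[:,:,::-1]
cv2.imwrite("pics/t13_full.png",A);cv2.imwrite("pics/s13_full.png",B)
c=np.zeros((600,800,3),np.uint8)
c[:280,:800]=cv2.resize(A[195:265,180:380],None,fx=4,fy=4,interpolation=cv2.INTER_CUBIC)
c[280:600,:448]=cv2.resize(B[160:240,270:382],None,fx=4,fy=4,interpolation=cv2.INTER_CUBIC)
cv2.imwrite("pics/c13.png",c)
for n,I in(("top",A),("side",B)):
    h=cv2.cvtColor(I,cv2.COLOR_BGR2HSV)
    m=((h[...,0]<6)|(h[...,0]>174))&(h[...,1]>190)&(h[...,2]>140)
    N,l,s,ce=cv2.connectedComponentsWithStats(m.astype(np.uint8)); 
    print(n,[(s[i].tolist(),ce[i].round(1).tolist()) for i in range(1,N) if s[i,4]>2])
E
```

```text
t: 32.3
tcp_pos: [0.3373, -0.2644, 0.1851]
tool_rot: [0.735, 0.678, -0.0, 0.0]
force: [-0.2, -0.3, -1.2]
finger_gap: 0.161
gripper_force: 68.8
t: 32.8
tcp_pos: [0.3372, -0.2643, 0.1847]
tool_rot: [0.735, 0.678, -0.0, 0.0]
force: [-0.6, -1.0, 0.3]
finger_gap: 0.398
gripper_force: 0.0
t: 33.92
tcp_pos: [0.3326, -0.1246, 0.3249]
tool_rot: [0.735, 0.679, 0.0, 0.001]
force: [0.9, -0.6, 0.4]
finger_gap: 0.4
gripper_force: 0.0
top [([281, 204, 7, 8, 39], [284.1, 207.4])]
side [([322, 174, 6, 4, 18], [324.1, 175.6])]
```

View pics/c13.png

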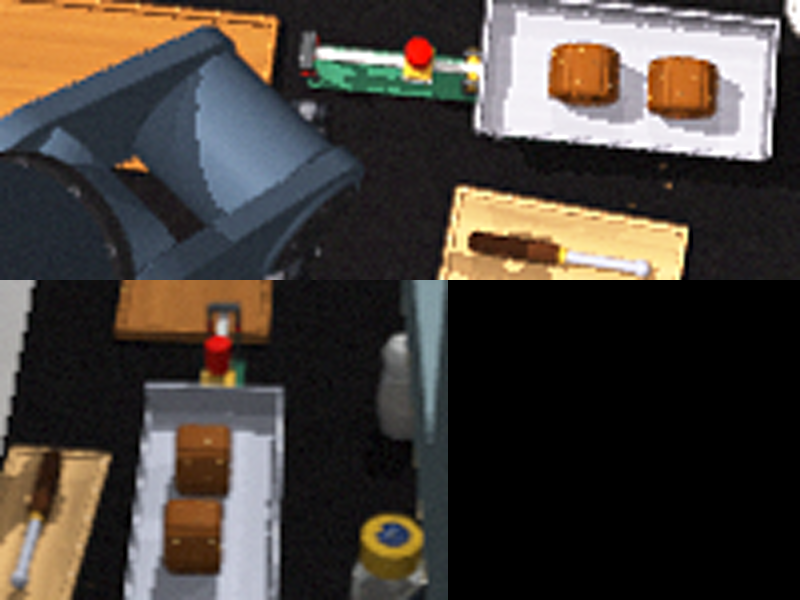

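Both rings stand on the tray and the rod lies in its holder. Next I'll work out the tray-end displacement, which serves as a beam-angle gauge, and the knob position.

```bash
cat >> h.py <<'E'
def beamprof(I):
    # rows of strongest brightness drop at the tray's near end, side view
    g=cv2.cvtColor(I,cv2.COLOR_BGR2GRAY).astype(float)[215:262,306:334].mean(1)
    return g
E
python3 - <<'E'
from h import *
for f in("side0_full","s8_full","s13_full"): print(f,beamprof(cv2.imread(f"pics/{f}.png")).round().astype(int).tolist())
for z in(-.07,0,.07): 
    p=(.466,-.338-.11,.066+.028); dy,dz=p[1]+.223,p[2]-.047; print(z,proj("side",(.466,-.223+dy*np.cos(z)-dz*np.sin(z),.047+dz*np.cos(z)+dy*np.sin(z)*1)),  proj("side",(.466,-.223+dy,.047+dz-dy*z)))
print("knob",tri("top",(284.1,207.4),"side",(324.1,175.6)),tri("top",(282.4,207.6),"side",(324.1,175.6)))
E
```

```text
side0_full [184, 185, 185, 185, 185, 185, 186, 187, 186, 187, 186, 187, 188, 188, 188, 188, 187, 179, 120, 83, 84, 84, 83, 83, 82, 82, 79, 47, 45, 45, 46, 46, 49, 52, 51, 44, 40, 38, 37, 34, 19, 11, 14, 14, 15, 19, 25]
s8_full [141, 138, 133, 133, 134, 132, 124, 120, 122, 114, 116, 112, 109, 108, 106, 103, 103, 101, 112, 136, 136, 137, 135, 135, 139, 146, 152, 161, 113, 76, 76, 76, 76, 75, 73, 63, 39, 38, 36, 34, 20, 11, 13, 14, 16, 20, 23]
s13_full [136, 136, 133, 134, 135, 137, 129, 125, 127, 119, 122, 117, 115, 114, 111, 108, 109, 105, 117, 142, 143, 143, 141, 142, 145, 152, 159, 168, 120, 80, 81, 80, 79, 79, 77, 65, 41, 40, 39, 35, 19, 12, 16, 14, 16, 19, 24]
-0.07 (np.float64(319.7807289081819), np.float64(233.56784594363432)) (np.float64(319.9169082772673), np.float64(242.86188286804537))
0 (np.float64(319.8189004327924), np.float64(238.7619811993299)) (np.float64(319.8189004327924), np.float64(238.7619811993299))
0.07 (np.float64(319.8751387505339), np.float64(243.64439938659072)) (np.float64(319.7191197788475), np.float64(234.58791868621145))
knob (array([ 0.46876475, -0.18374845,  0.09840897]), np.float64(0.0008283524974180488)) (array([ 0.46861817, -0.17840032,  0.09424124]), np.float64(0.0009903521888591778))
```

```bash
python3 -m jog '{"linear":[[34,-15,0],[34,-15,0],[34,-15,0],[34,-14,0],[0,0,-20],[0,0,-30],[0,0,-20],[0,0,-13],[0,0,0],[0,0,0]],"turn":[0.4,0.5,0,0,0,0,0,0,0,0]}' 0.6 20
python3 -m jog '{"linear":[[0,0,0],[0,0,0],[0,0,0],[0,0,0],[0,0,0]],"turn":[0,0,0,0,0]}' 0 25
python3 -m jog '{"linear":[[0,4,0],[0,6,0],[0,6,0],[0,6,0],[0,6,0],[0,0,0]],"turn":[0,0,0,0,0,0]}'
python3 -m jog '{"linear":[[0,0,0],[0,0,0],[0,0,20],[0,0,40],[0,0,0],[0,0,0],[0,0,0],[0,0,0],[0,0,0],[0,0,0],[0,0,0],[0,0,0]],"turn":[0,0,0,0,0,0,0,0,0,0,0,0]}' 0.6
python3 -m jog '{"linear":[[0,0,0],[0,0,0],[0,0,0],[0,0,0],[0,0,0],[0,0,0],[0,0,0]],"turn":[0,0,0,0,0,0,0]}'
python3 - <<'E'
from h import *
B=snapshot("side")[:,:,::-1].copy(); cv2.imwrite("pics/s14_full.png",B); print(beamprof(B)[10:40].round().astype(int).tolist())
E
```

```text
t: 35.28
tcp_pos: [0.4684, -0.1838, 0.2422]
tool_rot: [0.708, 0.706, 0.0, 0.001]
force: [-0.4, -0.6, -0.1]
finger_gap: 0.598
gripper_force: 0.0
t: 35.9
tcp_pos: [0.4686, -0.1834, 0.2422]
tool_rot: [0.708, 0.707, 0.0, 0.001]
force: [1.2, 1.0, 5.0]
finger_gap: 0.222
gripper_force: 25.1
t: 36.65
tcp_pos: [0.469, -0.1546, 0.2418]
tool_rot: [0.708, 0.706, 0.001, 0.001]
force: [6.4, 0.8, 3.6]
finger_gap: 0.223
gripper_force: 25.2
t: 38.15
tcp_pos: [0.4682, -0.1553, 0.3017]
tool_rot: [0.708, 0.706, 0.0, 0.0]
force: [-0.8, 0.6, -0.7]
finger_gap: 0.6
gripper_force: 0.0
t: 39.02
tcp_pos: [0.4682, -0.1553, 0.3017]
tool_rot: [0.708, 0.707, 0.0, -0.0]
force: [-0.1, -0.0, 0.5]
finger_gap: 0.602
gripper_force: 0.0
[97, 96, 96, 96, 110, 137, 137, 141, 140, 143, 150, 157, 159, 83, 85, 86, 84, 84, 84, 82, 73, 47, 50, 54, 52, 46, 42, 40, 39, 36]
```

The edge is at row ~237.5, and level is midway between the stops at ~238.0, so the beam is level within about 0.01 rad. I'll retreat and recheck at rest.

```bash
python3 -m jog '{"linear":[[-5,30,10],[-10,40,0],[-10,40,0],[0,0,0],[0,0,0],[0,0,0],[0,0,0],[0,0,0],[0,0,0],[0,0,0],[0,0,0],[0,0,0]],"turn":[0,0,0,0,0,0,0,0,0,0,0,0]}'
python3 - <<'E'
from h import *
B=snapshot("side")[:,:,::-1].copy(); print(beamprof(B)[20:26].round().astype(int).tolist())
A=snapshot("top")[:,:,::-1].copy()
z=cv2.imread("pics/t13_full.png"); print("rod diff",(np.abs(A.astype(int)-z).sum(2)[238:266,288:352]>90).sum())
h=cv2.cvtColor(B,cv2.COLOR_BGR2HSV);m=((h[...,0]<15)&(h[...,1]>130)&(h[...,2]>60))
for v in range(192,234,4): print(v,"".join("#" if x else "." for x in m[v,290:350]))
E
```

```text
t: 40.58
tcp_pos: [0.4432, -0.0452, 0.3117]
tool_rot: [0.708, 0.707, -0.0, -0.0]
force: [0.2, 0.4, -0.1]
finger_gap: 0.598
gripper_force: 0.0
[148, 156, 157, 81, 84, 84]
rod diff 838
192 ............................................................
196 .........................############.......................
200 ........................#############.......................
204 ........................#############.......................
208 ........................#..........#........................
212 ......................#############.........................
216 .....................##############.........................
220 .....................##..#######..#.........................
224 .....................########.####..........................
228 ............................................................
232 ............................................................
```

```bash
python3 - <<'E'
from h import *
B=snapshot("side")[:,:,::-1].copy(); z=cv2.imread("pics/s13_full.png")
for I in(z,B):
    h=cv2.cvtColor(I,cv2.COLOR_BGR2HSV)[195:245,260:300]; d=(h[...,1]<90)&(h[...,2]>100); k=(h[...,2]<110)&(h[...,0]<14)&(h[...,1]>130)
    for m in(d,k): y,x=np.nonzero(m); print(len(x),(x.mean()+260).round(1),(y.mean()+195).round(1),end=" | ")
    print()
print(beamprof(B)[20:26].round().astype(int).tolist())
E
```

```text
384 265.8 213.6 | 62 281.1 210.1 | 
370 265.4 213.1 | 74 282.2 210.8 | 
[147, 155, 157, 81, 84, 83]
```

The rod has not moved and the beam is steady, so I'll hand the job in.

```bash
python3 -c "
from station import *
print(sign_off())"
```

```text
the job is handed in; nothing more can be done
None
```

I handed the job in: both rings stand on the tray, the beam was measured level within about 0.01 rad, and the rod lies back in its oak holder; the sign-off returned no verdict.

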